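# Seat a terminal carrier under the retaining block of a wiring holder

### The arm

A 7-joint arm with a two-finger parallel gripper is mounted at the origin on the work surface. World frame = base frame: x ahead of the robot, y to its left, z up, the work surface at z = 0. Lengths are in mm, angles in rad, forces in N, time in s.
With the tool pointing down it reaches from about 425 to 1025 mm from the base axis. Payload 3.6 kg.
Tool frame: the origin (TCP) lies midway between the tips of the shut fingers; the grasp point (between the pads) lies 19 mm behind it; z points along the fingers, y is the line along which they close (so a half turn about z gives the same grasp; the last joint's range is limited). The gripper opens to 85 mm and grips with 20 to 120 N. Pads are 22 mm wide; open, the fingers measure 114 mm over their backs; the gripper's body (76 mm by 85 mm) begins 54 mm behind the grasp point. The pads swing forward as they close: fully open they stand 13 mm farther back than shut.
Start: joints at [-1.319, 0.591, 0.048, 1.609, -0.033, 0.943, -0.034], TCP at [245.734, 682.088, 231.302] pointing down, gripper open.
Joint ranges: [-2.69, 2.69], [-0.47, 2.24], [-1.27, 1.36], [0.19, 2.51], [-1.53, 4.68], [0.08, 2.07], [-3.09, 3.09]. Speed limits (rad/s): [2.57, 2.57, 3.14, 3.14, 3.14, 3.14, 3.14].

### API

Orientations are given as a unit quaternion [w, x, y, z].
In Python, from workcell import telemetry, eyes, manip, models gives the robot as it stands.
- The arm moves only by the tool drive_tool, never from a script. Its arguments are lists of equal length, an entry for each row: "translation": the shift along the tool's x, y, z in cm, a list of three; "dr": the turn, a rotation vector about the tool's x, y, z in degrees, a list of three. In form: {"translation": [[dx, dy, dz], ...], "dr": [[rx, ry, rz], ...]}. A call has 1 to 12 rows; each row is the pose to reach, as a shift and turn from the pose commanded when the call began, along the tool's axes at that moment; what a row does not reach only later rows make up. A row lasts 1/12 s, in which the tool goes at most 41.7 mm and 7.16 degrees, less where a joint would pass 70% of its speed; a pose out of reach is approached as far as the arm can. A call with a gripper value outside its range is refused whole. "jaw" is the closure in counts, from 0 (fully open) to 255 (shut), set as the call begins (left out, the last holds). The fingers move at their own pace and stop on an object; "force" is the grip in N (left out, the last holds). Time passes only in rows, so rows that repeat a pose let the fingers close. It gives the time, the measured TCP pose, the force, the opening and the grip force at its end, in the units of the state.
- telemetry.state(): the state, without advancing time (a new reading comes with each control period).
- eyes.snapshot(name): name is "scene" or "top" or "wrist"; returns a dict with "pixels" (480x640x3 uint8, blue, green, red), "mtx" (3x3 intrinsics, pixels), "dist_coeffs" ([k1, k2, p1, p2, k3] as OpenCV has them; the pictures are not rectified), "world_to_cam" (4x4, takes a point from world to camera coordinates). Camera axes: x right, y down, z forward; pixel columns grow to the right and rows downward; lengths in mm; the calibration is good to about 2 mm. A picture is of the moment at which its call begins. There is no depth.
- manip.close_job(): hands the job in; it is judged then, once.
Trained networks look in the newest picture that a camera, given by its name, has taken for a name from the list of things; names that differ only in an ending like _2 or _b are one class to them, and where a whole thing is asked for, a point or a joint stands for the part that bears it (a point fixed in the world has none). Each returns a list of dicts, best first, with "confidence" (0 to 1); they miss things now and then, are a little off and sometimes report something else, mostly with a low value. They report only what shows in the picture. A call takes as long as a camera call.
- models.find_in(query, camera): "at" ([x, y, z] in mm, in world coordinates, good to about 4 mm: the middle of the surface that is visible of it).
The state is a dict: "time": time; "q": joint angles; "joint_velocities": joint speeds; "joint_torque": joint torques, N m; "eef_pos": TCP position; "tool_rot": TCP orientation; "contact_force": force on the tool from outside, world axes, zero at the start; "ft_torque": the same for the moment, N m; "finger_gap": finger opening in mm; "grasp_force": force on a finger pad.
Only numpy, scipy, OpenCV 4.12 (cv2) and the standard library are available. Lean on these libraries where they do the work, as an engineer would, in place of code of your own. Each camera call takes 0.05 s, during which the arm holds its last target. There are 200 camera calls.

### The job

Put the terminal carrier on the bed of the wiring holder and slide it, bare tongue first, under the overhanging retaining block until it is fully home against the sprung stop inside. Press it against the stop with about 12 N for a moment, over and above the drag of the bed, and never with more than 18 N, then let go and leave it lying there against the stop. Do not disturb the other things on the bench.

Things in the scene. Friction and masses are not known exactly. Their poses are not given: they have to be found in the camera images.
- carrier: Loose carrier, 0.32 to 0.6 kg: bare aluminium slab 123 long (x) x 56 wide (y) x 10 thick with a block of rail terminals on its rear part. Origin on the underside, z up; slab spans x -55 to +68, the front x -6 to +68 being the bare tongue.
- terminals (a point): Middle of the carrier's terminal block, at carrier x -28, z 27. The block of grey and blue terminals spans 44 along x, 36 across y (grip it here, across y), z 10 to 44, with a 22 wide ridge along its middle up to z 52.
- tongue (a point): Middle of the lower front edge of the carrier's tongue (carrier x +68, z 0).
- holder: Wiring holder, fixed. Origin at bench level under the middle of the pocket's mouth; x points level into the pocket, z up. Dark steel bed with its top at z 12, x -160 to +95, y -65 to +65; on it an aluminium retaining block, x 0 to 75, y -52 to +52, top at z 34.5, undercut by the pocket.
- mouth (a point): Middle of the pocket's mouth on the bed (holder x 0, z 12). The pocket, open to -x, is 60 wide (y -30 to +30) and 12.5 high (roof at z 24.5); its floor is the bed, which drags 2 to 6 N on the sliding carrier, more if it is pressed down. Lead-in cheeks, 12.5 high, flare out to y +-40 at x -21 (outer faces to +-48); an upturned roof lip reaches x -10.
- backstop: Dark steel housing of the sprung stop, fixed behind the retaining block: 22 x 70 x 22, origin under its middle at holder x 86, z 12. Its steel stop bar faces -x inside the pocket, unseen; the bar's free face lies anywhere from holder x 14 to 50, new each time. It gives 1 mm per 8 N (5 mm at most), is damped (0.2 N per mm/s), springs back to -x. Over 18 N harms it.
- screwdriver: Loose bystander: screwdriver lying on the bench, to be left alone.
- tray: Loose bystander: open blue plastic tray, 100 x 140 x 35, to be left alone.
- pliers: Loose bystander: pliers with red grips, about 160 long, lying on the bench, to be left alone.

How it is judged:
By the outcome, as a careful person would: the job done as asked, in the order asked, and still so for the second after the job is handed in, with the robot touching nothing.
It also fails if it takes over 61 s, if anything falls off the work surface, if the arm or the gripper's body presses on something with over 40 N, if the wrist force passes 120 N, or if a joint passes its speed limit or range.

## Working session

There is one attempt and no reset: what is moved stays moved. The work goes in short steps, Python scripts to look and compute and a tool call to move; the robot and the scene stay as the last step left them, time stands still between calls to the robot, and variables do not carry over. Pictures are saved under pics/ and viewed, at most 10 in all, crops included, and the job is handed in when it is done.

Besides the shell and the picture viewer there is one more tool, called as name(argument=value, ...), one argument or row to a line, values as JSON. drive_tool: Moves the arm, as the interface text tells. Its arguments: {"type":"object","properties":{"translation":{"type":"array","items":{"type":"array","items":{"type":"number"}}},"dr":{"type":"array","items":{"type":"array","items":{"type":"number"}}},"jaw":{"type":"number"},"force":{"type":"number"}},"required":["translation","dr"]}

```bash
mkdir -p pics; cat > h.py <<'E'
from workcell import telemetry, eyes, manip, models
import numpy as np, cv2
from scipy.spatial.transform import Rotation as R
def snap(c,f=None):
    s=eyes.snapshot(c)
    if f: cv2.imwrite('pics/'+f,s['pixels'])
    return s
def proj(s,P):
    M=np.array(s['world_to_cam']);
    return cv2.projectPoints(np.array(P,float).reshape(-1,3),cv2.Rodrigues(M[:3,:3])[0],M[:3,3],np.array(s['mtx']),np.array(s['dist_coeffs']))[0][:,0]
def toz(s,uv,z):
    M=np.array(s['world_to_cam']);p=cv2.undistortPoints(np.array(uv,float).reshape(-1,1,2),np.array(s['mtx']),np.array(s['dist_coeffs']))[:,0]
    d=np.c_[p,np.ones(len(p))]@M[:3,:3]; c=-M[:3,:3].T@M[:3,3]
    return c+d*((np.array(z)-c[2])/d[:,2])[:,None]
E
python3 - <<'E'
from h import *
np.set_printoptions(precision=1,suppress=True)
for c in ('top','scene'):
    s=snap(c,c+'1.png')
    for n in ('carrier','terminals','tongue','holder','mouth','backstop','screwdriver','tray','pliers'):
        for r in models.find_in(n,c)[:2]: print(c,n,np.array(r['at']),round(r['confidence'],2), proj(s,r['at'])[0])
print(telemetry.state())
E
```

```text
top carrier [ 506.1 -255.2    9.2] 0.85 [428.4 284.1]
top terminals [ 508.3 -254.6   10.4] 0.73 [428.3 282.9]
top tongue [ 508.  -258.6    8.2] 0.93 [430.  283.5]
top holder [562.6  74.    7.7] 0.85 [271.1 234.3]
top mouth [561.2  75.7  10.2] 0.87 [270.1 234.6]
top backstop [571.1 198.4  31.7] 0.79 [210.  219.1]
top screwdriver [ 776.7 -108.9   17.6] 0.71 [372.6 147.7]
top tray [ 701.5 -377.2    4.7] 0.57 [493.2 201. ]
top tray [ 508.  -257.9    8.3] 0.32 [429.7 283.4]
top pliers [342.2 300.3  12.4] 0.59 [141.3 325.2]
scene carrier [ 516.7 -263.     9.5] 0.97 [271.6 196.1]
scene terminals [ 519.9 -263.9    6. ] 0.66 [270.7 197.4]
scene tongue [ 522.8 -255.7   12.7] 0.67 [271.8 197.8]
scene tongue [576.3  86.4   8.6] 0.16 [355.2 274.9]
scene holder [579.8  83.1  14.4] 0.98 [353.4 273.9]
scene mouth [577.7  81.5  10.7] 0.81 [353.4 273.8]
scene mouth [ 698.1 -375.9    4.8] 0.69 [198.7 216.2]
scene backstop [577.2 192.5  27.4] 0.57 [390.3 294.7]
scene screwdriver [ 789.3 -102.3   19.6] 0.78 [242.4 289. ]
scene tray [ 700.2 -378.9    4.8] 0.58 [197.4 216.1]
scene pliers [345.7 298.8  10.4] 0.75 [473.7 259.1]
{'time': 1.0, 'q': array([-1.3,  0.6,  0. ,  1.6, -0. ,  0.9, -0. ]), 'joint_velocities': array([-0., -0.,  0.,  0.,  0.,  0., -0.]), 'joint_torque': array([ -0. , -54.9,   1.5, -19.9,   0. ,   0. ,  -0. ]), 'eef_pos': array([245.7, 682.1, 231.3]), 'tool_rot': array([0. , 0.2, 1. , 0. ]), 'contact_force': array([ 0.5,  0.7, -0.3]), 'ft_torque': array([-0.,  0.,  0.]), 'grasp_force': 0.0, 'finger_gap': 85.43765231118748}
```

View pics/top1.png

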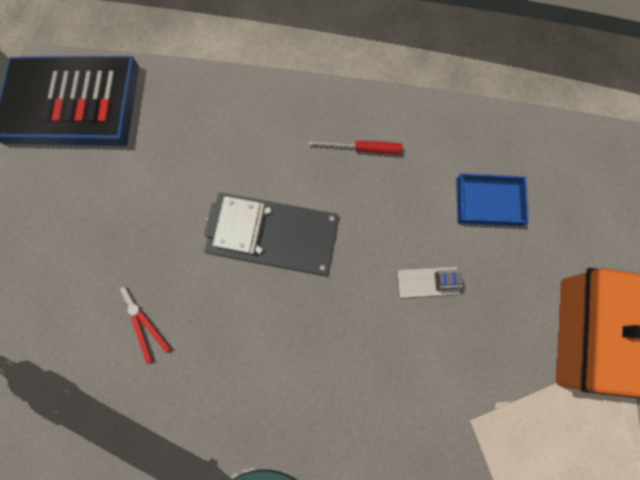

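View pics/scene1.png

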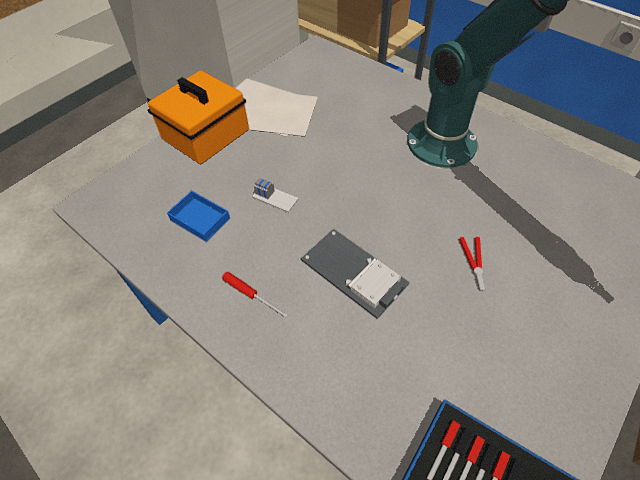

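```bash
cat >> h.py <<'E'
def fit(s,uv,obj,z):
    """2D rigid fit of object xy to pixels at heights z -> xy, yaw, residuals"""
    W=toz(s,uv,z)[:,:2]; o=np.array(obj,float); a=o-o.mean(0); b=W-W.mean(0)
    th=np.arctan2((a[:,0]*b[:,1]-a[:,1]*b[:,0]).sum(),(a*b).sum()); c,n=np.cos(th),np.sin(th)
    Rm=np.array([[c,-n],[n,c]]); t=W.mean(0)-Rm@o.mean(0)
    return t,th,W-(o@Rm.T+t)
def plan(pos,yaw_y,t=None):
    """translation (tool cm) and dr(deg) from the current pose to TCP pos, pointing down, tool y at world angle yaw_y (mod pi)"""
    st=telemetry.state(); w=st['tool_rot']; R0=R.from_quat([w[1],w[2],w[3],w[0]])
    best=None
    for k in (0,np.pi):
        a=yaw_y+k; y=np.array([np.cos(a),np.sin(a),0]); z=np.array([0,0,-1.]); x=np.cross(y,z)
        dr=(R0.inv()*R.from_matrix(np.c_[x,y,z])).as_rotvec(degrees=True)
        print('  plan tr',R0.inv().apply(np.array(pos)-st['eef_pos'])/10,'dr',dr)
E
python3 - <<'E'
from h import *
np.set_printoptions(precision=2,suppress=True)
s=snap('top')
H=fit(s,[(339,214),(328,275),(206,253),(219,194)],[(-160,-65),(-160,65),(95,65),(95,-65)],12); 
print('holder',H)
C=fit(s,[(398,270),(401,298)],[(68,-28),(68,28)],10); print('carrier',C)
st=telemetry.state(); print(st['tool_rot'],st['q'])
g=C[0]+28*np.array([-np.cos(C[1]),-np.sin(C[1])]); print(g)
plan([g[0],g[1],230],C[1]+np.pi/2)
w=eyes.snapshot('wrist'); M=np.array(w['world_to_cam']); print(-M[:3,:3].T@M[:3,3], M[:3,:3], w['mtx'])
E
```

```text
holder (array([564.87, 103.31]), np.float64(1.5385951158722904), array([[-0.79,  0.98],
       [ 0.86,  1.8 ],
       [ 1.58, -1.93],
       [-1.64, -0.86]]))
carrier (array([ 512.93, -263.52]), np.float64(1.7879970205529236), array([[ 0.26,  0.06],
       [-0.26, -0.06]]))
[ 0.    0.17  0.99 -0.  ] [-1.32  0.59  0.05  1.61 -0.03  0.94 -0.03]
[ 518.96 -290.86]
  plan tr [-58.68 -82.28   0.13] dr [  -0.      0.   -122.25]
  plan tr [-58.68 -82.28   0.13] dr [ 0.    0.   57.75]
[169.47 710.06 373.5 ] [[ 0.34  0.94  0.  ]
 [ 0.89 -0.32  0.32]
 [ 0.3  -0.11 -0.95]] [[428.43   0.   326.56]
 [  0.   428.43 238.49]
 [  0.     0.     1.  ]]
```

drive_tool(
  translation=[
    [-21,-18,0],
    [-42,-36,0],
    [-42,-36,0],
    [-42,-36,0],
    [-42,-36,0],
    [-42,-36,0],
    [-42,-36,0],
    [-42,-36,0],
    [-42,-36,0],
    [-42,-36,0],
    [-42,-36,0],
    [-42,-36,0],
  ],
  dr=[
    [0,0,5],
    [0,0,10],
    [0,0,15],
    [0,0,20],
    [0,0,25],
    [0,0,30],
    [0,0,30],
    [0,0,30],
    [0,0,30],
    [0,0,30],
    [0,0,30],
    [0,0,30],
  ],
  jaw=0,
  force=40,
)

```text
time: 2.1
eef_pos: [493.4, 245.6, 231.7]
tool_rot: [0.0, 0.421, 0.907, 0.0]
contact_force: [0.9, 0.0, -0.8]
finger_gap: 85.7
grasp_force: 0.0
```

```bash
python3 - <<'E'
from h import *
np.set_printoptions(precision=2,suppress=True)
st=telemetry.state(); print(st['eef_pos'],st['q'],st['contact_force'],st['time'])
plan([519,-270,230],1.788+np.pi/2)
E
```

```text
[493.42 245.61 231.69] [-0.72  0.38  0.24  2.01 -0.13  0.76  0.29] [ 0.9   0.04 -0.8 ] 2.1
  plan tr [-41.03 -31.33   0.14] dr [   0.01    0.07 -152.23]
  plan tr [-41.03 -31.33   0.14] dr [ 0.05 -0.01 27.77]
```

drive_tool(
  translation=[
    [-41,-31.3,0],
    [-41,-31.3,0],
    [-41,-31.3,0],
    [-41,-31.3,0],
    [-41,-31.3,0],
    [-41,-31.3,0],
    [-41,-31.3,0],
    [-41,-31.3,0],
    [-41,-31.3,0],
    [-41,-31.3,0],
    [-41,-31.3,0],
    [-41,-31.3,0],
  ],
  dr=[
    [0,0,5],
    [0,0,10],
    [0,0,15],
    [0,0,20],
    [0,0,25],
    [0,0,27.8],
    [0,0,27.8],
    [0,0,27.8],
    [0,0,27.8],
    [0,0,27.8],
    [0,0,27.8],
    [0,0,27.8],
  ],
)

```text
time: 3.1
eef_pos: [517.3, -254.1, 231.6]
tool_rot: [0.0, 0.627, 0.779, 0.0]
contact_force: [0.4, 0.6, 0.6]
finger_gap: 85.2
grasp_force: 0.0
```

drive_tool(
  translation=[
    [0,0,0],
    [0,0,0],
    [0,0,0],
  ],
  dr=[
    [0,0,0],
    [0,0,0],
    [0,0,0],
  ],
)

```text
time: 3.35
eef_pos: [517.2, -251.7, 231.2]
tool_rot: [-0.0, 0.627, 0.779, 0.0]
contact_force: [0.2, 0.4, -0.8]
finger_gap: 85.1
grasp_force: 0.0
```

```bash
python3 - <<'E'
from h import *
np.set_printoptions(precision=2,suppress=True)
s=snap('wrist','w1.png')
st=telemetry.state(); print(st['eef_pos'],st['q'],st['contact_force'],st['time'])
for n in ('carrier','terminals','tongue'): print(n,models.find_in(n,'wrist')[:2])
t=np.array([512.9,-263.5]);th=1.788;c,n=np.cos(th),np.sin(th)
f=lambda x,y,z:[t[0]+c*x-n*y,t[1]+n*x+c*y,z]
print(proj(s,[f(68,-28,10),f(68,28,10),f(-55,-28,10),f(-55,28,10),f(-28,0,52)]))
E
```

```text
[ 517.44 -250.49  231.09] [ 0.06  0.43  0.43  1.97 -0.25  0.8   0.84] [0.48 1.05 0.51] 3.4
carrier [{'at': [511.6, -252.5, 11.7], 'confidence': 0.6}]
terminals [{'at': [513.5, -256.7, 9.5], 'confidence': 0.93}]
tongue [{'at': [513.0, -251.9, 9.8], 'confidence': 0.68}]
[[351.31 127.42]
 [283.66 127.56]
 [349.12 265.61]
 [287.86 265.67]
 [317.32 254.07]]
```

View pics/w1.png

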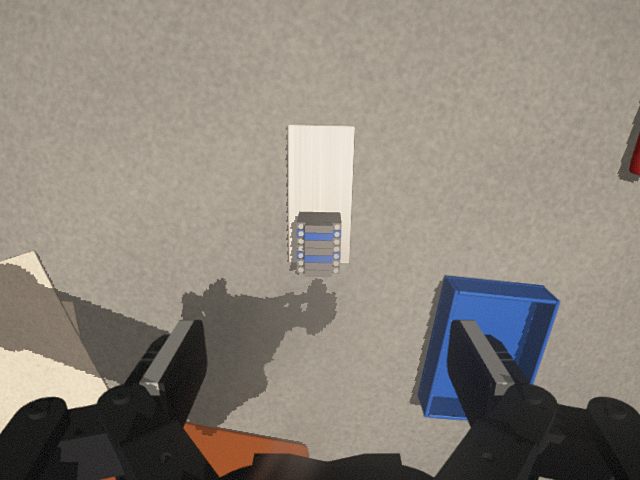

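```bash
python3 - <<'E'
from h import *
np.set_printoptions(precision=2,suppress=True)
s=snap('wrist')
g=s['pixels'].min(2); m=(g>185).astype(np.uint8); m[:, :250]=0; m[:,380:]=0; m[290:]=0
n,l,stt,_=cv2.connectedComponentsWithStats(m); k=1+stt[1:,4].argmax(); m=l==k; print(stt[k])
# edges at subpixel rows
def edge(rows,side):
    pts=[]
    for r in rows:
        c=np.where(m[r])[0]; pts.append((c[0]-.5 if side<0 else c[-1]+.5,r))
    return np.array(pts)
L=edge(range(135,205,5),-1);Rr=edge(range(135,205,5),1)
top=np.array([(c,np.where(m[:,c])[0][0]-.5) for c in range(296,348,4)])
WL,WR,WT=[toz(s,p,10)[:,:2] for p in (L,Rr,top)]
ang=lambda W:np.arctan2(*(np.linalg.svd(W-W.mean(0))[2][0][::-1]))
print('angles',[ang(W)%np.pi for W in (WL,WR)],(ang(WT)+np.pi/2)%np.pi, 'width',np.linalg.norm(WL.mean(0)-WR.mean(0)))
th=np.mean([ang(W)%np.pi for W in (WL,WR)]); u=np.array([np.cos(th),np.sin(th)]);v=np.array([-u[1],u[0]])
y=(WL.mean(0)@v+WR.mean(0)@v)/2; x=WT.mean(0)@u-68; t=x*u+y*v
print('carrier',t,th)
gr=t-28*u; print('grip',gr)
Rm=lambda p:[*(t+u*p[0]+v*p[1]),p[2]]
print(proj(s,[Rm(p) for p in [(68,-28,10),(68,28,10),(-55,-28,10),(-55,28,10),(-6,-18,44),(-6,18,44),(-50,18,44),(-50,-18,44)]]))
plan([*gr,120],th+np.pi/2)
plan([*gr,15],th+np.pi/2)
# tcp from top too
print(telemetry.state()['eef_pos'])
E
```

```text
[ 288  127   66  138 6059]
angles [np.float64(1.7642923156742372), np.float64(1.770262467483311)] 1.7670880700040614 width 54.44594572466664
carrier [ 514.08 -261.5 ] 1.767277391578774
grip [ 519.55 -288.96]
[[354.09 128.26]
 [286.45 126.69]
 [348.35 266.27]
 [287.09 264.93]
 [340.38 225.33]
 [295.51 224.33]
 [295.5  274.88]
 [338.6  275.81]]
  plan tr [-3.84 -0.66 11.12] dr [   0.08    0.01 -178.69]
  plan tr [-3.84 -0.66 11.12] dr [ 0.01 -0.05  1.31]
  plan tr [-3.85 -0.66 21.62] dr [   0.08    0.01 -178.69]
  plan tr [-3.85 -0.66 21.62] dr [ 0.01 -0.05  1.31]
[ 517.68 -250.15  231.25]
```

drive_tool(
  translation=[
    [-2,-0.4,3],
    [-3.8,-0.66,6],
    [-3.84,-0.66,9.5],
    [-3.84,-0.66,13],
    [-3.84,-0.66,16],
    [-3.84,-0.66,18.5],
    [-3.84,-0.66,20],
    [-3.84,-0.66,21],
    [-3.84,-0.66,21.5],
    [-3.84,-0.66,21.5],
    [-3.84,-0.66,21.5],
    [-3.84,-0.66,21.5],
  ],
  dr=[
    [0,0,1.3],
    [0,0,1.3],
    [0,0,1.3],
    [0,0,1.3],
    [0,0,1.3],
    [0,0,1.3],
    [0,0,1.3],
    [0,0,1.3],
    [0,0,1.3],
    [0,0,1.3],
    [0,0,1.3],
    [0,0,1.3],
  ],
)

```text
time: 4.6
eef_pos: [520.0, -291.4, 17.5]
tool_rot: [0.001, 0.635, 0.772, 0.0]
contact_force: [-0.1, 0.6, 0.7]
finger_gap: 85.3
grasp_force: 0.0
```

drive_tool(
  translation=[
    [0,0,0],
    [0,0,0],
    [0,0,0],
    [0,0,0],
    [0,0,0],
    [0,0,0],
    [0,0,0],
    [0,0,0],
    [0,0,0],
    [0,0,0],
    [0,0,0],
    [0,0,0],
  ],
  dr=[
    [0,0,0],
    [0,0,0],
    [0,0,0],
    [0,0,0],
    [0,0,0],
    [0,0,0],
    [0,0,0],
    [0,0,0],
    [0,0,0],
    [0,0,0],
    [0,0,0],
    [0,0,0],
  ],
  jaw=255,
  force=60,
)

```text
time: 5.6
eef_pos: [519.4, -291.2, 16.9]
tool_rot: [0.0, 0.635, 0.772, 0.0]
contact_force: [-0.7, 0.1, 5.9]
finger_gap: 35.1
grasp_force: 62.2
```

```bash
python3 - <<'E'
from h import *
np.set_printoptions(precision=2,suppress=True)
s=snap('wrist','w2.png'); st=telemetry.state(); print(st)
E
```

```text
{'time': 5.65, 'q': array([ 0.27,  0.76,  0.24,  2.03, -0.43,  0.41,  1.03]), 'joint_velocities': array([-0.,  0.,  0.,  0.,  0.,  0., -0.]), 'joint_torque': array([  0.16, -48.01,   4.34,  -8.43,  -0.06,  -0.26,  -0.04]), 'eef_pos': array([ 519.4 , -291.2 ,   16.91]), 'tool_rot': array([0.  , 0.64, 0.77, 0.  ]), 'contact_force': array([-0.68,  1.22,  4.94]), 'ft_torque': array([0.12, 0.15, 0.04]), 'grasp_force': 62.16073036193848, 'finger_gap': 34.966953319454454}
```

View pics/w2.png

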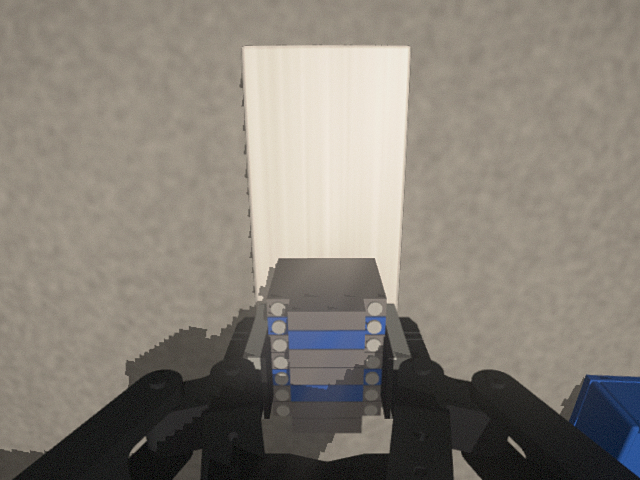

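```bash
python3 - <<'E'
from h import *
np.set_printoptions(precision=2,suppress=True)
s=snap('wrist'); st=telemetry.state()
W=toz(s,[(410,46),(242,46),(252.5,240),(401.5,240)],10)[:,:2]
w=st['tool_rot'];R0=R.from_quat([w[1],w[2],w[3],w[0]])
for p in W: print(R0.inv().apply([*p,10]-st['eef_pos']))
print(R0.as_matrix())
E
```

```text
[97.86 27.68  6.91]
[ 97.84 -26.88   6.88]
[ 31.35 -26.66   6.9 ]
[31.34 28.21  6.93]
[[-0.19  0.98  0.  ]
 [ 0.98  0.19 -0.  ]
 [-0.    0.   -1.  ]]
```

drive_tool(
  translation=[
    [0,0,-0.5],
    [0,0,-2],
    [0,0,-4],
    [0,0,-7],
    [0,0,-10],
    [0,0,-12],
    [0,0,-12],
    [0,0,-12],
    [0,0,-12],
  ],
  dr=[
    [0,0,0],
    [0,0,0],
    [0,0,0],
    [0,0,0],
    [0,0,0],
    [0,0,0],
    [0,0,0],
    [0,0,0],
    [0,0,0],
  ],
)

```text
time: 6.45
eef_pos: [517.9, -289.9, 134.8]
tool_rot: [-0.002, 0.635, 0.772, -0.0]
contact_force: [-0.4, 0.3, -4.5]
finger_gap: 35.0
grasp_force: 61.2
```

```bash
python3 - <<'E'
from h import *
np.set_printoptions(precision=2,suppress=True)
s=snap('top'); st=telemetry.state(); print(st['eef_pos'],st['contact_force'],st['ft_torque'])
g=s['pixels'].astype(int)
# bed corners refined by edges: subpixel corner
gr=cv2.cvtColor(s['pixels'],cv2.COLOR_BGR2GRAY)
pts=np.array([(339,214),(328,275),(206,253),(219,194)],np.float32).reshape(-1,1,2)
pts=cv2.cornerSubPix(gr,pts,(4,4),(-1,-1),(3,30,.01))[:,0]; print(pts)
H=fit(s,pts,[(-160,-65),(-160,65),(95,65),(95,-65)],12); print(H)
t,th=H[0],H[1];u=np.array([np.cos(th),np.sin(th)])
# view pose: TCP at holder x -150, z 180
plan([*(t-150*u),170],th+np.pi/2)
E
```

```text
[ 517.64 -289.87  134.42] [-0.31 -0.44 -4.37] [-0.12 -0.02  0.04]
[[339.   214.  ]
 [328.   275.  ]
 [203.81 252.17]
 [219.   194.  ]]
(array([565.29, 104.5 ]), np.float64(1.5333943686391558), array([[-0.37,  0.11],
       [ 1.25,  0.25],
       [ 1.68,  1.33],
       [-2.55, -1.69]]))
  plan tr [23.19  8.82 -3.53] dr [   0.19   -0.28 -166.75]
  plan tr [23.19  8.82 -3.53] dr [-0.19 -0.13 13.25]
```

```bash
python3 - <<'E'
from h import *
np.set_printoptions(precision=2,suppress=True)
t=np.array([565,104]);th=1.536;u=np.array([np.cos(th),np.sin(th)]);v=np.array([-u[1],u[0]])
plan([*(t-60*u-115*v),170],th+np.pi/2)
E
```

```text
plan tr [29.3  22.06 -3.55] dr [   0.19   -0.28 -166.9 ]
  plan tr [29.3  22.06 -3.55] dr [-0.19 -0.13 13.1 ]
```

drive_tool(
  translation=[
    [2,1,-3.5],
    [5,4,-3.5],
    [8.3,6.3,-3.5],
    [11.5,8.7,-3.5],
    [14.8,11,-3.5],
    [18,13.5,-3.5],
    [21,15.8,-3.5],
    [24,18,-3.5],
    [27,20.3,-3.5],
    [29,21.8,-3.5],
    [29.3,22,-3.5],
    [29.3,22,-3.5],
  ],
  dr=[
    [0,0,1],
    [0,0,2],
    [0,0,4],
    [0,0,6],
    [0,0,8],
    [0,0,10],
    [0,0,12],
    [0,0,13.1],
    [0,0,13.1],
    [0,0,13.1],
    [0,0,13.1],
    [0,0,13.1],
  ],
)

```text
time: 7.5
eef_pos: [678.0, 43.1, 168.3]
tool_rot: [-0.002, 0.717, 0.697, -0.001]
contact_force: [-0.6, -0.2, -3.7]
finger_gap: 35.4
grasp_force: 62.2
```

drive_tool(
  translation=[
    [0,0,0],
    [0,0,0],
    [0,0,0],
    [0,0,0],
  ],
  dr=[
    [0,0,0],
    [0,0,0],
    [0,0,0],
    [0,0,0],
  ],
)

```text
time: 7.83
eef_pos: [678.0, 36.6, 171.2]
tool_rot: [0.0, 0.72, 0.693, -0.001]
contact_force: [0.3, -0.5, -4.0]
finger_gap: 35.0
grasp_force: 62.2
```

```bash
python3 - <<'E'
from h import *
np.set_printoptions(precision=2,suppress=True)
s=snap('wrist','w3.png'); st=telemetry.state(); print(st['eef_pos'],st['tool_rot'],st['q'],st['contact_force'],st['time'])
t=np.array([565,104]);th=1.536;u=np.array([np.cos(th),np.sin(th)]);v=np.array([-u[1],u[0]])
P=[(0,-52,34.5),(0,52,34.5),(75,-52,34.5),(75,52,34.5),(95,-65,12),(-160,-65,12),(-160,65,12),(-21,-48,24.5),(-21,48,24.5)]
print(proj(s,[[*(t+u*a+v*b),z] for a,b,z in P]))
E
```

```text
[678.2   37.11 171.4 ] [ 0.    0.72  0.69 -0.  ] [-0.44  0.65  0.48  1.78 -0.4   0.81  0.2 ] [-0.58  0.51 -3.49] 7.8833
[[226.26 127.53]
 [ 70.4  131.03]
 [218.69   0.02]
 [ 53.41   8.55]
 [245.73 -26.59]
 [263.79 330.28]
 [106.89 328.76]
 [225.82 158.36]
 [ 88.85 160.56]]
```

View pics/w3.png

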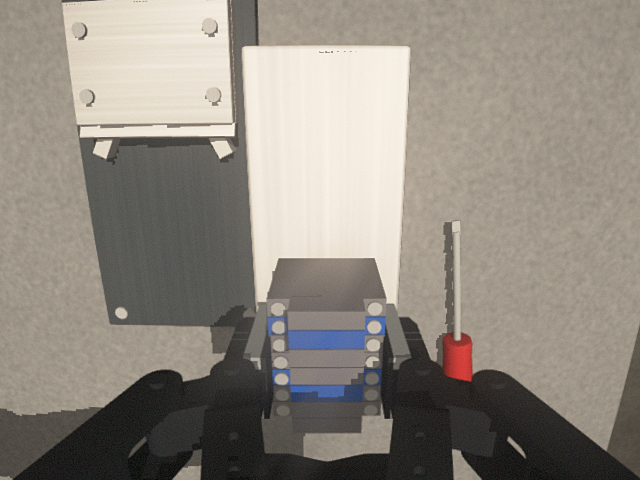

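```bash
python3 - <<'E'
from h import *
from scipy.optimize import least_squares
np.set_printoptions(precision=2,suppress=True)
s=snap('wrist'); g=cv2.GaussianBlur(cv2.cvtColor(s['pixels'],cv2.COLOR_BGR2GRAY),(3,3),0).astype(float)
def he(r,c0,w=8):  # vertical edge near column c0 in row r
    d=np.abs(np.gradient(g[r,c0-w:c0+w])); k=d.argmax(); d=d[max(k-2,0):k+3]; return c0-w+max(k-2,0)+(d*np.arange(len(d))).sum()/d.sum()
def ve(c,r0,w=6):
    d=np.abs(np.gradient(g[r0-w:r0+w,c])); k=d.argmax(); d=d[max(k-2,0):k+3]; return r0-w+max(k-2,0)+(d*np.arange(len(d))).sum()/d.sum()
E={}
E['R']=([(he(r,int(231.3+r*.02)),r) for r in range(15,115,8)],1,-52,34.5)
E['L']=([(he(r,int(63+r*.105)),r) for r in range(15,115,8)],1,52,34.5)
E['F']=([(c,ve(c,int(126-(c-76)*.019),4)) for c in range(95,225,10)],0,0,34.5)
E['B']=([(c,ve(c,int(324+(c-109)*.02))) for c in range(135,205,8)],0,-160,12)
E['l']=([(he(r,int(83.5+(r-145)*.143)),r) for r in range(170,300,10)],1,65,12)
W={k:(toz(s,e[0],e[3])[:,:2],e[1],e[2]) for k,e in E.items()}
def res(p,sep=False,use='RLFBl'):
    u=np.array([np.cos(p[2]),np.sin(p[2])]);v=np.array([-u[1],u[0]])
    o={k:((W[k][0]-p[:2])@(u,v)[W[k][1]]-W[k][2]) for k in use}
    return o if sep else np.concatenate(list(o.values()))
r=least_squares(res,[565,104,1.536],loss='soft_l1'); print(r.x)
for k,v in res(r.x,True).items(): print(k,v)
p=r.x
u=np.array([np.cos(p[2]),np.sin(p[2])]);v=np.array([-u[1],u[0]])
st=telemetry.state();w=st['tool_rot'];R0=R.from_quat([w[1],w[2],w[3],w[0]])
x=R0.as_matrix()[:2,0]; print('tool x yaw',np.arctan2(x[1],x[0]),'tcp in holder',(st['eef_pos'][:2]-p[:2])@np.c_[u,v])
C=toz(s,[(410,46),(242,46),(252.5,240),(401.5,240)],st['eef_pos'][2]-6.9)
for q in C: print(R0.inv().apply(q-st['eef_pos']))
# target: tongue front at holder x -45 => tcp x -143, carrier centre y=0 => tcp shift
tgt=p[:2]-143*u
plan([*tgt,75],p[2]+np.pi/2)
E
```

```text
[569.71 106.93   1.53]
R [0.51 0.6  0.51 0.67 0.57 0.55 0.59 0.7  0.55 0.69 0.5  0.71 0.46]
L [-0.54 -0.44 -0.57 -0.47 -0.46 -0.51 -0.47 -0.41 -0.48 -0.4  -0.42 -0.42
 -0.42]
F [-0.28  0.58 -1.53 -1.44 -0.97 -0.65 -0.67 -0.71 -1.24  0.37  0.31 -0.67
 -0.73]
B [0.74 0.9  0.9  0.53 0.66 0.75 0.46 0.67 0.7 ]
l [-0.27 -0.06  0.03 -0.18 -0.13 -0.15 -0.05 -0.06 -0.09 -0.06 -0.02  0.05
 -0.11]
tool x yaw 1.5337871162566326 tcp in holder [ -64.5  -111.62]
[97.54 27.49  6.88]
[ 97.56 -27.03   6.88]
[ 31.11 -26.85   6.9 ]
[31.1  27.97  6.89]
  plan tr [ -7.76 -11.22   9.65] dr [  -0.02   -0.01 -179.56]
  plan tr [ -7.76 -11.22   9.65] dr [-0.    0.01  0.44]
```

drive_tool(
  translation=[
    [-2,-2,0],
    [-4.5,-5,0],
    [-6.5,-8,0],
    [-7.76,-10.5,0.5],
    [-7.76,-11.26,2],
    [-7.76,-11.26,4.5],
    [-7.76,-11.26,7],
    [-7.76,-11.26,9.2],
    [-7.76,-11.26,9.6],
    [-7.76,-11.26,9.6],
    [-7.76,-11.26,9.6],
    [-7.76,-11.26,9.6],
  ],
  dr=[
    [0,0,0.2],
    [0,0,0.4],
    [0,0,0.4],
    [0,0,0.4],
    [0,0,0.4],
    [0,0,0.4],
    [0,0,0.4],
    [0,0,0.4],
    [0,0,0.4],
    [0,0,0.4],
    [0,0,0.4],
    [0,0,0.4],
  ],
)

```text
time: 8.93
eef_pos: [564.8, -35.2, 76.8]
tool_rot: [0.001, 0.722, 0.692, 0.001]
contact_force: [0.2, -0.4, -3.5]
finger_gap: 34.9
grasp_force: 62.2
```

drive_tool(
  translation=[
    [0,0,1],
    [0,0,2],
    [0,0,3],
    [0,0,3.6],
    [0,0,4],
    [0,0,4],
    [0,0,4],
    [0,0,4],
    [0,0,4],
  ],
  dr=[
    [0,0,0],
    [0,0,0],
    [0,0,0],
    [0,0,0],
    [0,0,0],
    [0,0,0],
    [0,0,0],
    [0,0,0],
    [0,0,0],
  ],
)

```text
time: 9.68
eef_pos: [563.7, -34.9, 35.6]
tool_rot: [0.0, 0.722, 0.692, 0.0]
contact_force: [-0.0, -0.8, -3.6]
finger_gap: 34.9
grasp_force: 62.4
```

```bash
cat >> h.py <<'E'
HP=np.array([569.71,106.93]);HT=1.5298
E
python3 - <<'E'
from h import *
np.set_printoptions(precision=2,suppress=True)
s=snap('wrist','w4.png'); st=telemetry.state(); print(st['eef_pos'],st['tool_rot'],st['contact_force'],st['time'])
plan([*HP,28.9],HT+np.pi/2)
E
```

```text
[563.72 -34.86  35.69] [0.   0.72 0.69 0.  ] [ 0.31 -0.09 -3.46] 9.7333
  plan tr [14.19  0.    0.68] dr [  0.    -0.07 179.94]
  plan tr [14.19  0.    0.68] dr [ 0.05  0.   -0.06]
```

View pics/w4.png

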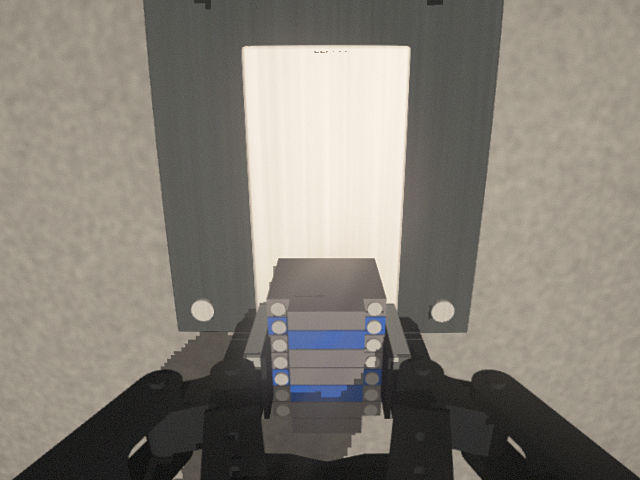

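drive_tool(
  translation=[
    [0,-0.05,0.2],
    [0,-0.05,0.4],
    [0,-0.05,0.5],
    [0,-0.05,0.6],
    [0,-0.05,0.6],
    [0,-0.05,0.6],
  ],
  dr=[
    [0,0,0],
    [0,0,0],
    [0,0,0],
    [0,0,0],
    [0,0,0],
    [0,0,0],
  ],
)

```text
time: 10.23
eef_pos: [562.8, -34.8, 29.2]
tool_rot: [-0.0, 0.722, 0.692, -0.0]
contact_force: [0.3, -0.5, -4.7]
finger_gap: 34.9
grasp_force: 62.4
```

drive_tool(
  translation=[
    [0,0,0.05],
    [0,0,0.08],
    [0,0,0.08],
    [0,0,0.08],
  ],
  dr=[
    [0,0,0],
    [0,0,0],
    [0,0,0],
    [0,0,0],
  ],
)

```text
time: 10.57
eef_pos: [562.9, -34.8, 28.9]
tool_rot: [0.0, 0.722, 0.692, 0.0]
contact_force: [-1.0, -0.0, 1.7]
finger_gap: 35.2
grasp_force: 63.1
```

drive_tool(
  translation=[
    [0.3,0,0],
    [0.8,0,0],
    [1.3,0,0],
    [1.8,0,0],
    [2.3,0,0],
    [2.8,0,0],
    [3.3,0,0],
    [3.7,0,0],
    [4,0,0],
    [4,0,0],
  ],
  dr=[
    [0,0,0],
    [0,0,0],
    [0,0,0],
    [0,0,0],
    [0,0,0],
    [0,0,0],
    [0,0,0],
    [0,0,0],
    [0,0,0],
    [0,0,0],
  ],
)

```text
time: 11.4
eef_pos: [565.2, 5.8, 28.9]
tool_rot: [0.001, 0.722, 0.692, 0.0]
contact_force: [0.9, -3.3, 5.8]
finger_gap: 35.1
grasp_force: 63.8
```

drive_tool(
  translation=[
    [0.2,0,0],
    [0.4,0,0],
    [0.6,0,0],
    [0.8,0,0],
    [1,0,0],
    [1.2,0,0],
    [1.3,0,0],
    [1.3,0,0],
    [1.3,0,0],
  ],
  dr=[
    [0,0,0],
    [0,0,0],
    [0,0,0],
    [0,0,0],
    [0,0,0],
    [0,0,0],
    [0,0,0],
    [0,0,0],
    [0,0,0],
  ],
)

```text
time: 12.15
eef_pos: [565.6, 18.1, 28.9]
tool_rot: [0.001, 0.722, 0.692, 0.0]
contact_force: [-0.4, -3.9, 5.6]
finger_gap: 35.1
grasp_force: 63.5
```

```bash
cat > m.py <<'E'
from h import *
np.set_printoptions(precision=2,suppress=True)
F=[];
for _ in range(3):
    snap('wrist'); st=telemetry.state(); F.append(st['contact_force'])
u=np.array([np.cos(HT),np.sin(HT)]);v=np.array([-u[1],u[0]])
F=np.mean(F,0); d=st['eef_pos'][:2]-HP
print('tcp holder',d@u,d@v,st['eef_pos'][2],'front',d@u+97.6,'F holder',F[:2]@u,F[:2]@v,F[2],st['ft_torque'],st['time'])
E
python3 m.py
```

```text
tcp holder -88.89622758555981 0.47567339713164064 28.90927288760301 front 8.70377241444018 F holder -3.9819399317463113 -0.05657309961858863 5.793412605558575 [-0.88  0.19 -0.02] 12.3
```

drive_tool(
  translation=[
    [0.05,0,-0.02],
    [0.1,0,-0.03],
    [0.2,0,-0.03],
    [0.3,0,-0.03],
    [0.3,0,-0.03],
    [0.3,0,-0.03],
  ],
  dr=[
    [0,0,0],
    [0,0,0],
    [0,0,0],
    [0,0,0],
    [0,0,0],
    [0,0,0],
  ],
)

```text
time: 12.8
eef_pos: [565.5, 21.3, 28.9]
tool_rot: [0.0, 0.722, 0.692, 0.0]
contact_force: [0.4, -4.8, 5.1]
finger_gap: 35.1
grasp_force: 63.4
```

```bash
python3 m.py
```

```text
tcp holder -85.74893513378433 0.7635686985770679 28.90898963181967 front 11.851064866215665 F holder -4.069624508395956 -0.8392191698363763 5.367625376924487 [-0.85 -0.04  0.01] 12.95
```

drive_tool(
  translation=[
    [0.05,0,-0.02],
    [0.1,0,-0.04],
    [0.15,0,-0.04],
    [0.2,0,-0.04],
    [0.2,0,-0.04],
    [0.2,0,-0.04],
  ],
  dr=[
    [0,0,0],
    [0,0,0],
    [0,0,0],
    [0,0,0],
    [0,0,0],
    [0,0,0],
  ],
)

```text
time: 13.45
eef_pos: [565.1, 23.9, 28.9]
tool_rot: [-0.0, 0.722, 0.692, -0.0]
contact_force: [0.9, -2.7, -1.4]
finger_gap: 35.5
grasp_force: 63.0
```

drive_tool(
  translation=[
    [0.05,0,0],
    [0.1,0,0],
    [0.15,0,0],
    [0.2,0,0],
    [0.2,0,0],
  ],
  dr=[
    [0,0,0],
    [0,0,0],
    [0,0,0],
    [0,0,0],
    [0,0,0],
  ],
)

```text
time: 13.87
eef_pos: [564.9, 25.8, 29.0]
tool_rot: [-0.001, 0.722, 0.692, -0.0]
contact_force: [0.9, -1.4, -2.2]
finger_gap: 35.1
grasp_force: 62.7
```

drive_tool(
  translation=[
    [0.05,0,0],
    [0.1,0,0],
    [0.15,0,0],
    [0.2,0,0],
    [0.2,0,0],
  ],
  dr=[
    [0,0,0],
    [0,0,0],
    [0,0,0],
    [0,0,0],
    [0,0,0],
  ],
)

```text
time: 14.28
eef_pos: [565.1, 27.8, 29.0]
tool_rot: [-0.0, 0.722, 0.692, -0.0]
contact_force: [-0.4, 0.1, -3.0]
finger_gap: 35.3
grasp_force: 62.4
```

drive_tool(
  translation=[
    [0.05,0,0.01],
    [0.1,0,0.02],
    [0.15,0,0.02],
    [0.2,0,0.02],
    [0.2,0,0.02],
  ],
  dr=[
    [0,0,0],
    [0,0,0],
    [0,0,0],
    [0,0,0],
    [0,0,0],
  ],
)

```text
time: 14.7
eef_pos: [565.7, 29.4, 29.0]
tool_rot: [-0.0, 0.722, 0.692, 0.0]
contact_force: [-0.5, 0.1, -2.5]
finger_gap: 35.4
grasp_force: 62.4
```

drive_tool(
  translation=[
    [0.05,0,0.01],
    [0.1,0,0.02],
    [0.15,0,0.02],
    [0.2,0,0.02],
    [0.2,0,0.02],
  ],
  dr=[
    [0,0,0],
    [0,0,0],
    [0,0,0],
    [0,0,0],
    [0,0,0],
  ],
)

```text
time: 15.12
eef_pos: [565.9, 31.1, 29.0]
tool_rot: [0.0, 0.722, 0.692, 0.0]
contact_force: [-0.4, -1.0, -1.6]
finger_gap: 35.1
grasp_force: 62.7
```

drive_tool(
  translation=[
    [0.05,0,0],
    [0.1,0,0],
    [0.15,0,0],
    [0.2,0,0],
    [0.2,0,0],
  ],
  dr=[
    [0,0,0],
    [0,0,0],
    [0,0,0],
    [0,0,0],
    [0,0,0],
  ],
)

```text
time: 15.53
eef_pos: [565.9, 33.1, 28.9]
tool_rot: [0.0, 0.722, 0.692, 0.0]
contact_force: [0.2, -2.4, -0.1]
finger_gap: 35.0
grasp_force: 62.8
```

drive_tool(
  translation=[
    [0.05,0,0],
    [0.1,0,0],
    [0.15,0,0],
    [0.2,0,0],
    [0.2,0,0],
  ],
  dr=[
    [0,0,0],
    [0,0,0],
    [0,0,0],
    [0,0,0],
    [0,0,0],
  ],
)

```text
time: 15.95
eef_pos: [566.0, 35.1, 28.9]
tool_rot: [0.0, 0.722, 0.692, 0.0]
contact_force: [0.1, -2.2, 1.1]
finger_gap: 35.1
grasp_force: 62.9
```

drive_tool(
  translation=[
    [0.05,0,0],
    [0.1,0,0],
    [0.15,0,0],
    [0.2,0,0],
    [0.2,0,0],
  ],
  dr=[
    [0,0,0],
    [0,0,0],
    [0,0,0],
    [0,0,0],
    [0,0,0],
  ],
)

```text
time: 16.37
eef_pos: [566.1, 37.1, 28.9]
tool_rot: [0.0, 0.722, 0.692, 0.0]
contact_force: [0.2, -2.7, 1.9]
finger_gap: 34.9
grasp_force: 62.9
```

drive_tool(
  translation=[
    [0.05,0,0],
    [0.1,0,0],
    [0.15,0,0],
    [0.2,0,0],
    [0.2,0,0],
  ],
  dr=[
    [0,0,0],
    [0,0,0],
    [0,0,0],
    [0,0,0],
    [0,0,0],
  ],
)

```text
time: 16.78
eef_pos: [566.1, 39.1, 28.9]
tool_rot: [0.0, 0.722, 0.692, 0.0]
contact_force: [-0.5, -4.0, 3.4]
finger_gap: 34.6
grasp_force: 63.0
```

drive_tool(
  translation=[
    [0.05,0,-0.01],
    [0.1,0,-0.02],
    [0.15,0,-0.02],
    [0.2,0,-0.02],
    [0.2,0,-0.02],
  ],
  dr=[
    [0,0,0],
    [0,0,0],
    [0,0,0],
    [0,0,0],
    [0,0,0],
  ],
)

```text
time: 17.2
eef_pos: [566.1, 41.6, 29.0]
tool_rot: [-0.0, 0.722, 0.692, 0.0]
contact_force: [-0.0, -2.4, 0.5]
finger_gap: 34.9
grasp_force: 63.0
```

drive_tool(
  translation=[
    [0.05,0,0],
    [0.1,0,0],
    [0.15,0,0],
    [0.2,0,0],
    [0.2,0,0],
  ],
  dr=[
    [0,0,0],
    [0,0,0],
    [0,0,0],
    [0,0,0],
    [0,0,0],
  ],
)

```text
time: 17.62
eef_pos: [566.0, 43.5, 28.9]
tool_rot: [-0.0, 0.722, 0.692, -0.0]
contact_force: [-1.5, -1.8, 0.0]
finger_gap: 34.8
grasp_force: 62.9
```

drive_tool(
  translation=[
    [0.05,0,0],
    [0.1,0,0],
    [0.15,0,0],
    [0.2,0,0],
    [0.2,0,0],
  ],
  dr=[
    [0,0,0],
    [0,0,0],
    [0,0,0],
    [0,0,0],
    [0,0,0],
  ],
)

```text
time: 18.03
eef_pos: [566.1, 45.5, 28.9]
tool_rot: [-0.0, 0.722, 0.692, -0.0]
contact_force: [-0.1, -1.9, 0.5]
finger_gap: 35.1
grasp_force: 62.9
```

drive_tool(
  translation=[
    [0.05,0,0],
    [0.1,0,0],
    [0.15,0,0],
    [0.2,0,0],
    [0.2,0,0],
  ],
  dr=[
    [0,0,0],
    [0,0,0],
    [0,0,0],
    [0,0,0],
    [0,0,0],
  ],
)

```text
time: 18.45
eef_pos: [566.2, 47.5, 28.9]
tool_rot: [-0.0, 0.722, 0.692, -0.0]
contact_force: [-0.6, -1.4, -0.6]
finger_gap: 35.2
grasp_force: 62.9
```

drive_tool(
  translation=[
    [0.05,0,0],
    [0.1,0,0],
    [0.15,0,0],
    [0.2,0,0],
    [0.2,0,0],
  ],
  dr=[
    [0,0,0],
    [0,0,0],
    [0,0,0],
    [0,0,0],
    [0,0,0],
  ],
)

```text
time: 18.87
eef_pos: [566.3, 49.5, 28.9]
tool_rot: [-0.0, 0.722, 0.692, 0.0]
contact_force: [-1.4, -0.5, -1.0]
finger_gap: 35.2
grasp_force: 62.9
```

drive_tool(
  translation=[
    [0.05,0,0.01],
    [0.1,0,0.01],
    [0.15,0,0.01],
    [0.2,0,0.01],
    [0.2,0,0.01],
  ],
  dr=[
    [0,0,0],
    [0,0,0],
    [0,0,0],
    [0,0,0],
    [0,0,0],
  ],
)

```text
time: 19.28
eef_pos: [566.6, 51.3, 29.0]
tool_rot: [0.0, 0.722, 0.692, 0.0]
contact_force: [0.3, -2.2, 0.0]
finger_gap: 35.0
grasp_force: 62.8
```

drive_tool(
  translation=[
    [0.05,0,0],
    [0.1,0,0],
    [0.15,0,0],
    [0.2,0,0],
    [0.2,0,0],
  ],
  dr=[
    [0,0,0],
    [0,0,0],
    [0,0,0],
    [0,0,0],
    [0,0,0],
  ],
)

```text
time: 19.7
eef_pos: [566.6, 53.3, 28.9]
tool_rot: [0.0, 0.722, 0.692, 0.0]
contact_force: [0.3, -1.0, -0.1]
finger_gap: 35.1
grasp_force: 62.8
```

drive_tool(
  translation=[
    [0.05,0,0],
    [0.1,0,0],
    [0.15,0,0],
    [0.2,0,0],
    [0.2,0,0],
  ],
  dr=[
    [0,0,0],
    [0,0,0],
    [0,0,0],
    [0,0,0],
    [0,0,0],
  ],
)

```text
time: 20.12
eef_pos: [566.7, 55.3, 28.9]
tool_rot: [0.0, 0.722, 0.692, 0.0]
contact_force: [-0.4, -1.3, 0.3]
finger_gap: 35.0
grasp_force: 62.8
```

drive_tool(
  translation=[
    [0.05,0,0],
    [0.1,0,0],
    [0.15,0,0],
    [0.2,0,0],
    [0.2,0,0],
  ],
  dr=[
    [0,0,0],
    [0,0,0],
    [0,0,0],
    [0,0,0],
    [0,0,0],
  ],
)

```text
time: 20.53
eef_pos: [566.7, 56.2, 28.9]
tool_rot: [0.0, 0.722, 0.692, -0.0]
contact_force: [-0.3, -4.1, -0.4]
finger_gap: 35.0
grasp_force: 62.8
```

```bash
python3 m.py
```

```text
tcp holder -50.74535143547684 0.9394888333713486 28.938572990346323 front 46.85464856452315 F holder -5.046975544827318 0.6868604505711674 0.23751313507653524 [-1.    0.06 -0.01] 20.6833
```

drive_tool(
  translation=[
    [0.03,0,0],
    [0.06,0,0],
    [0.1,0,0],
    [0.1,0,0],
    [0.1,0,0],
  ],
  dr=[
    [0,0,0],
    [0,0,0],
    [0,0,0],
    [0,0,0],
    [0,0,0],
  ],
)

```text
time: 21.1
eef_pos: [566.6, 56.5, 29.0]
tool_rot: [0.001, 0.722, 0.692, -0.001]
contact_force: [-0.3, -6.0, 1.0]
finger_gap: 35.1
grasp_force: 62.9
```

```bash
python3 m.py
```

```text
tcp holder -50.51512630378655 0.9664706118403209 28.970304082314033 front 47.08487369621344 F holder -6.743811170623933 -0.11225040088621127 0.30332395584329425 [-1.22  0.1  -0.01] 21.25
```

drive_tool(
  translation=[
    [0.06,0,0],
    [0.12,0,0],
    [0.18,0,0],
    [0.24,0,0],
    [0.3,0,0],
    [0.3,0,0],
    [0.3,0,0],
  ],
  dr=[
    [0,0,0],
    [0,0,0],
    [0,0,0],
    [0,0,0],
    [0,0,0],
    [0,0,0],
    [0,0,0],
  ],
)

```text
time: 21.83
eef_pos: [566.6, 57.0, 29.1]
tool_rot: [0.002, 0.723, 0.691, -0.001]
contact_force: [-1.2, -9.7, 1.3]
finger_gap: 35.2
grasp_force: 63.1
```

```bash
python3 m.py
```

```text
tcp holder -50.00183948729519 1.122341581164677 29.14170734932923 front 47.5981605127048 F holder -10.155144341650846 0.6265563580983582 1.9876404604497244 [-2.05  0.23 -0.  ] 21.9833
```

drive_tool(
  translation=[
    [0.06,0,0],
    [0.12,0,0],
    [0.18,0,0],
    [0.24,0,0],
    [0.3,0,0],
    [0.33,0,0],
    [0.33,0,0],
    [0.33,0,0],
    [0.33,0,0],
  ],
  dr=[
    [0,0,0],
    [0,0,0],
    [0,0,0],
    [0,0,0],
    [0,0,0],
    [0,0,0],
    [0,0,0],
    [0,0,0],
    [0,0,0],
  ],
)

```text
time: 22.73
eef_pos: [566.5, 57.5, 29.4]
tool_rot: [0.003, 0.723, 0.69, -0.002]
contact_force: [-1.8, -14.8, 3.3]
finger_gap: 34.9
grasp_force: 63.3
```

```bash
python3 m.py
```

```text
tcp holder -49.479201237577705 1.2418602477173877 29.370407698828085 front 48.12079876242229 F holder -14.054155476160606 1.2789783174827138 3.5744415522918414 [-2.76  0.43  0.1 ] 22.8833
```

drive_tool(
  translation=[
    [0.03,0,0],
    [0.06,0,0],
    [0.06,0,0],
    [0.06,0,0],
    [0.06,0,0],
    [0.06,0,0],
    [0.06,0,0],
    [0.06,0,0],
  ],
  dr=[
    [0,0,0],
    [0,0,0],
    [0,0,0],
    [0,0,0],
    [0,0,0],
    [0,0,0],
    [0,0,0],
    [0,0,0],
  ],
)

```text
time: 23.55
eef_pos: [566.4, 57.6, 29.4]
tool_rot: [0.003, 0.724, 0.69, -0.003]
contact_force: [-1.5, -15.5, 4.1]
finger_gap: 35.0
grasp_force: 63.3
```

```bash
python3 m.py
```

```text
tcp holder -49.379704753508314 1.2413510245280905 29.414851540279315 front 48.22029524649168 F holder -15.06085805541464 1.1265278195916801 3.445817836900991 [-2.92  0.4   0.08] 23.7
```

drive_tool(
  translation=[
    [-0.06,0,0],
    [-0.12,0,0],
    [-0.18,0,0],
    [-0.24,0,0],
    [-0.3,0,0],
    [-0.36,0,0],
    [-0.42,0,0],
    [-0.48,0,0],
    [-0.54,0,0],
    [-0.54,0,0],
  ],
  dr=[
    [0,0,0],
    [0,0,0],
    [0,0,0],
    [0,0,0],
    [0,0,0],
    [0,0,0],
    [0,0,0],
    [0,0,0],
    [0,0,0],
    [0,0,0],
  ],
)

```text
time: 24.53
eef_pos: [566.6, 57.1, 29.0]
tool_rot: [0.001, 0.723, 0.691, -0.001]
contact_force: [-0.5, -7.0, 1.5]
finger_gap: 34.9
grasp_force: 62.9
```

```bash
python3 m.py
```

```text
tcp holder -49.971128716933045 1.0512918889061011 29.00934641371237 front 47.62887128306695 F holder -7.798238193334343 0.7448786465618226 0.8984694973399484 [-1.51  0.12 -0.04] 24.6833
```

drive_tool(
  translation=[
    [-0.06,0,0],
    [-0.12,0,0],
    [-0.18,0,0],
    [-0.24,0,0],
    [-0.3,0,0],
    [-0.3,0,0],
    [-0.3,0,0],
  ],
  dr=[
    [0,0,0],
    [0,0,0],
    [0,0,0],
    [0,0,0],
    [0,0,0],
    [0,0,0],
    [0,0,0],
  ],
)

```text
time: 25.27
eef_pos: [566.8, 56.6, 28.9]
tool_rot: [0.0, 0.722, 0.692, 0.0]
contact_force: [-0.1, -4.4, 0.3]
finger_gap: 35.0
grasp_force: 62.8
```

```bash
python3 m.py
```

```text
tcp holder -50.42405561480823 0.8722114026665758 28.94159645610321 front 47.17594438519176 F holder -4.877849582697805 -0.4425143640218255 0.07517179587386842 [-0.98  0.04 -0.08] 25.4167
```

drive_tool(
  translation=[
    [-0.05,0,0],
    [-0.1,0,0],
    [-0.12,0,0],
    [-0.12,0,0],
  ],
  dr=[
    [0,0,0],
    [0,0,0],
    [0,0,0],
    [0,0,0],
  ],
)

```text
time: 25.75
eef_pos: [566.8, 56.4, 28.9]
tool_rot: [-0.0, 0.722, 0.692, 0.0]
contact_force: [-0.6, -1.0, 0.5]
finger_gap: 35.3
grasp_force: 62.9
```

drive_tool(
  translation=[
    [0,0,0],
    [0,0,0],
    [0,0,0],
    [0,0,0],
    [0,0,0],
    [0,0,0],
    [0,0,0],
    [0,0,0],
    [0,0,0],
    [0,0,0],
    [0,0,0],
    [0,0,0],
  ],
  dr=[
    [0,0,0],
    [0,0,0],
    [0,0,0],
    [0,0,0],
    [0,0,0],
    [0,0,0],
    [0,0,0],
    [0,0,0],
    [0,0,0],
    [0,0,0],
    [0,0,0],
    [0,0,0],
  ],
  jaw=0,
)

```text
time: 26.75
eef_pos: [566.7, 55.4, 28.9]
tool_rot: [0.0, 0.722, 0.692, -0.0]
contact_force: [-0.1, 1.0, 0.1]
finger_gap: 85.3
grasp_force: 0.0
```

```bash
python3 m.py; python3 -c "
from h import *
snap('wrist','w5.png')"
```

```text
tcp holder -51.53686637685214 0.9208272272031411 28.9257650300747 front 46.063133623147856 F holder 0.40912212215707733 -0.03709523351489589 -0.3006757114751532 [-0.03 -0.02 -0.01] 26.9
```

View pics/w5.png

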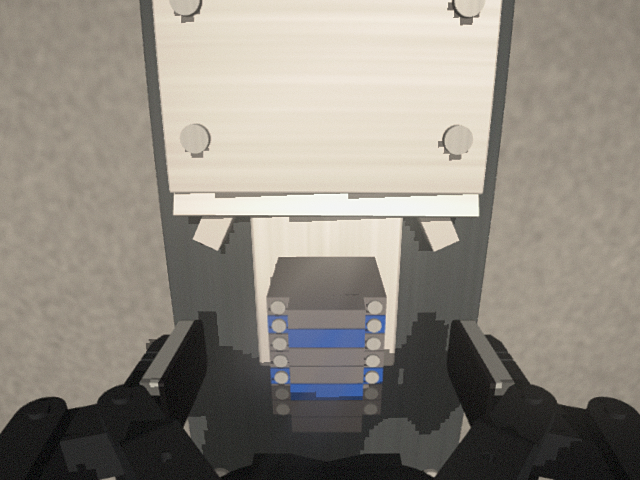

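```bash
python3 - <<'E'
from h import *
np.set_printoptions(precision=2,suppress=True)
a,b=[cv2.cvtColor(cv2.imread(f'pics/{n}.png'),cv2.COLOR_BGR2GRAY).astype(np.float32) for n in ('w4','w5')]
for r in ((262,420,276,376),(295,345,270,385),(350,400,270,385)):
    y0,y1,x0,x1=r; T=a[y0:y1,x0:x1]; S=b[y0-8:y1+8,x0-8:x1+8]
    m=cv2.matchTemplate(S,T,cv2.TM_CCOEFF_NORMED); _,v,_,(px,py)=cv2.minMaxLoc(m)
    q=m[py-1:py+2,px] ; sub=(q[0]-q[2])/(2*(q[0]-2*q[1]+q[2])) if len(q)==3 and 0<py<16 else 0
    print(r,v,px-8,py-8+float(np.ravel(sub)[0]))
s=eyes.snapshot('wrist'); st=telemetry.state(); w=st['tool_rot'];R0=R.from_quat([w[1],w[2],w[3],w[0]])
# px per mm for terminal top (z 52-ish above bed) along holder x
P=st['eef_pos']+R0.apply([[0,0,-35],[1,0,-35],[0,0,-27],[1,0,-27]]); p=proj(s,P); print(p, p[1]-p[0],p[3]-p[2])
E
```

```text
(262, 420, 276, 376) 0.8786123394966125 0 -1.280043363571167
(295, 345, 270, 385) 0.9355983734130859 0 -1.4322107136249542
(350, 400, 270, 385) 0.7768456339836121 0 -1.0879427045583725
[[324.99 383.87]
 [324.99 381.12]
 [325.06 368.02]
 [325.06 365.37]] [-0.   -2.75] [-0.   -2.65]
```

drive_tool(
  translation=[
    [0,0,0],
    [0,0,0],
    [0,0,0],
    [0,0,0],
    [0,0,0],
    [0,0,0],
    [0,0,0],
    [0,0,0],
    [0,0,0],
    [0,0,0],
  ],
  dr=[
    [0,0,0],
    [0,0,0],
    [0,0,0],
    [0,0,0],
    [0,0,0],
    [0,0,0],
    [0,0,0],
    [0,0,0],
    [0,0,0],
    [0,0,0],
  ],
  jaw=255,
  force=60,
)

```text
time: 27.83
eef_pos: [566.8, 55.3, 29.1]
tool_rot: [0.0, 0.722, 0.692, 0.0]
contact_force: [-1.2, -0.9, 4.6]
finger_gap: 35.3
grasp_force: 61.8
```

drive_tool(
  translation=[
    [0.03,0,0],
    [0.06,0,0],
    [0.1,0,0],
    [0.1,0,0],
    [0.1,0,0],
    [0.1,0,0],
    [0.1,0,0],
    [0.1,0,0],
    [0.1,0,0],
  ],
  dr=[
    [0,0,0],
    [0,0,0],
    [0,0,0],
    [0,0,0],
    [0,0,0],
    [0,0,0],
    [0,0,0],
    [0,0,0],
    [0,0,0],
  ],
)

```text
time: 28.58
eef_pos: [566.8, 55.3, 29.1]
tool_rot: [0.001, 0.722, 0.692, -0.0]
contact_force: [-0.1, -2.3, 6.1]
finger_gap: 34.9
grasp_force: 62.1
```

```bash
python3 m.py
```

```text
tcp holder -51.719410500385486 0.7784589441878235 29.130983960666494 front 45.88058949961451 F holder -2.7817088435224484 -0.024824784243107575 5.516720483041645 [-0.4   0.23  0.01] 28.7333
```

drive_tool(
  translation=[
    [0.05,0,-0.02],
    [0.1,0,-0.03],
    [0.15,0,-0.04],
    [0.2,0,-0.04],
    [0.2,0,-0.04],
    [0.2,0,-0.04],
    [0.2,0,-0.04],
    [0.2,0,-0.04],
  ],
  dr=[
    [0,0,0],
    [0,0,0],
    [0,0,0],
    [0,0,0],
    [0,0,0],
    [0,0,0],
    [0,0,0],
    [0,0,0],
  ],
)

```text
time: 29.4
eef_pos: [566.6, 55.8, 29.1]
tool_rot: [0.001, 0.723, 0.691, -0.001]
contact_force: [-0.7, -6.2, 1.4]
finger_gap: 34.5
grasp_force: 61.6
```

```bash
python3 m.py
```

```text
tcp holder -51.17311541565209 0.9719125845055508 29.163928517725758 front 46.4268845843479 F holder -6.376095693926082 0.11693788605964142 2.1478413532764087 [-1.08  0.14  0.  ] 29.55
```

drive_tool(
  translation=[
    [0,0,0],
    [0,0,0],
    [0,0,0],
    [0,0,0],
    [0,0,0],
    [0,0,0],
    [0,0,0],
    [0,0,0],
    [0,0,0],
    [0,0,0],
    [0,0,0],
    [0,0,0],
  ],
  dr=[
    [0,0,0],
    [0,0,0],
    [0,0,0],
    [0,0,0],
    [0,0,0],
    [0,0,0],
    [0,0,0],
    [0,0,0],
    [0,0,0],
    [0,0,0],
    [0,0,0],
    [0,0,0],
  ],
  jaw=0,
)

```text
time: 30.55
eef_pos: [566.8, 58.4, 29.3]
tool_rot: [0.0, 0.722, 0.692, -0.0]
contact_force: [-0.5, -1.0, 0.4]
finger_gap: 85.2
grasp_force: 0.0
```

```bash
python3 m.py; python3 - <<'E'
from h import *
s=snap('wrist','w6.png')
a,b=[cv2.cvtColor(cv2.imread(f'pics/{n}.png'),cv2.COLOR_BGR2GRAY).astype(np.float32) for n in ('w5','w6')]
def sh(r):
    y0,y1,x0,x1=r; m=cv2.matchTemplate(b[y0-14:y1+14,x0-8:x1+8],a[y0:y1,x0:x1],cv2.TM_CCOEFF_NORMED); _,v,_,(px,py)=cv2.minMaxLoc(m); q=m[py-1:py+2,px]
    return round(v,3),px-8,py-14+float((q[0]-q[2])/(2*(q[0]-2*q[1]+q[2])))
print('terminals',sh((262,420,276,376)),sh((295,345,270,385)),'block screws',sh((120,160,175,215)),sh((120,160,435,480)),'lip',sh((180,225,190,460)))
E
```

```text
tcp holder -48.58350027585832 0.9351671423886397 29.307848847452583 front 49.016499724141674 F holder -0.18707441900950944 -0.27828892896708185 0.06721003654066054 [-0.01 -0.02  0.02] 30.7
terminals (0.908, -1, 7.140857234597206) (0.955, -1, 7.893015138804913) block screws (0.961, 1, 9.19854362308979) (0.964, -1, 9.284752696752548) lip (0.955, 0, 8.139588877558708)
```

drive_tool(
  translation=[
    [0,0,-0.5],
    [0,0,-2],
    [0,0,-4],
    [0,0,-7],
    [0,0,-10],
    [0,0,-13],
    [0,0,-15],
    [0,0,-15],
    [0,0,-15],
    [0,0,-15],
    [0,0,-15],
    [0,0,-15],
  ],
  dr=[
    [0,0,0],
    [0,0,0],
    [0,0,0],
    [0,0,0],
    [0,0,0],
    [0,0,0],
    [0,0,0],
    [0,0,0],
    [0,0,0],
    [0,0,0],
    [0,0,0],
    [0,0,0],
  ],
)

```text
time: 31.75
eef_pos: [565.8, 58.4, 178.0]
tool_rot: [-0.001, 0.722, 0.692, -0.001]
contact_force: [-0.1, 0.1, 0.2]
finger_gap: 85.3
grasp_force: 0.0
```

```bash
python3 m.py; python3 -c "
from h import *
snap('scene','s2.png')"
```

```text
tcp holder -48.71620777168784 1.4057658093595893 178.45939436562963 front 48.88379222831215 F holder 0.25478657778600006 0.6271739452832332 0.1411854406967498 [ 0.05 -0.05 -0.  ] 31.9
```

View pics/s2.png

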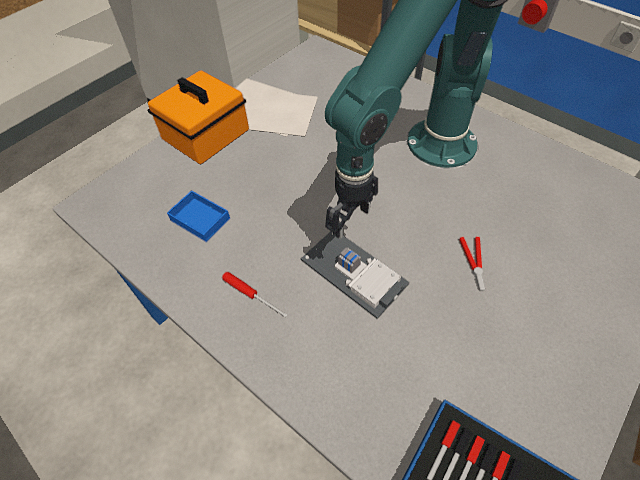

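The scene picture shows the carrier seated in the holder at about (350,262). The gripper is clear above it, and the tray, screwdriver and pliers have not moved.

```bash
python3 -c "
from workcell import manip
print(manip.close_job())"
```

```text
the job is handed in; nothing more can be done
None
```

The carrier is in the holder against the sprung stop and the job is handed in at about 32 s: I pressed it at about 12 N net (15 N at the wrist, less roughly 3 N estimated drag), re-seated it gently after the first release may have pulled it slightly off the stop, then let go; contact is inferred from force and position since the stop is hidden, and the other things were not disturbed.

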